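Gauge the free bench gap with the tape measure

TASK

Measure the gap on the bench between the shallow biscuit pan and the scale: stand the tape measure in the gap facing the pan, hook the end of its blade over the pan's rim from above, and back the case straight away from the rim against its spring until its back is right up to the scale. Set the case down upright, let go of it, and then press its thumb lock fully down so that the reading stays, with the blade still hooked, taut and square to the rim.

Things in the scene. Friction and masses are not known exactly. Their poses are not given: they have to be found in the camera images.
- case_centre (a point): Centre (half-way up) of the tape measure's case: a grey rounded block 76 long (x), 42 wide (y), 60 high, 0.4 kg, a steel disc on each flat side, standing on the bench. x points out of its front, where the white blade comes out level 26 above its underside; z up. Grip the flat sides, 42 apart. Released on the bench it stays put against the spring. The grey block with a dial on top and no blade is a timer.
- tape_hook (a point): Steel hook at the blade's end, a plate 22 wide, 4 thick, hanging 14 below the blade. The point is mid catching face (towards the case); axes as the case. Blade home: 64 ahead of the case's centre (26 ahead of its front) and 11 below it; the hook's tip is then 12 above the bench under a standing case. Return spring: 0.8 N when home to 1.5 N at 180 (its limit) drawn out.
- lock_top (a point): Centre of the top of the black thumb lock, a button 20 (x) by 26 (y) on the case's top, 24 ahead of the case's centre; unpressed its top lies 40 above the case's centre. Axes as the case.
- pan_rim (a point): Middle of the top of the rim on the pan's side that faces the scale. Fixed aluminium sheet pan 240 by 320; rim 22 above the bench, 8 wide (4 either side of this point), 320 long; biscuits in the far half, clear floor (3 above the bench) for 90 inside this rim. x points level into the pan, away from the scale; y along the rim; z up.
- scale_face (a point): Middle of the scale's upright face that looks at the pan (220 wide, 50 high; this point is 25 above the bench). Fixed white bench scale with a steel platform, 160 by 220 by 58. x points out of the face towards the pan; the face is parallel to the rim. The gap from the rim's outer edge to this face is 200 to 250.
- lock (a joint): Travel of the thumb lock, m: 0 is up (free), grows as it is pressed straight down, 0.006 is fully down; it stays where it is left. It moves at about 3 N; press with 6 to 10 N to the end. Its pin drops between ribs of the blade, which may shift the blade or case by up to 6 mm, and then holds the length.
There are look-alikes about, which are no part of the job. Leave any orange or pink look-alike of the part that bears case_centre alone.

How it is judged:
On the way, in this order (a step that is already met when the one before it is completed fails the run):
1. the hook hangs inside the pan's rim with the blade still nearly home and unlocked (x of tape_hook in the frame of pan_rim between 0 and 0.04 m and z of tape_hook in the frame of pan_rim below 0.005 m and y of tape_hook in the frame of pan_rim between -0.075 and 0.075 m and x of tape_hook in the frame of case_centre below 0.094 m and value of joint lock below 0.002 m), for 0.1 s.
2. hooked on the rim, the case has been backed away so that over 70 mm of blade is drawn out, not yet locked (x of tape_hook in the frame of pan_rim between 0 and 0.015 m and z of tape_hook in the frame of pan_rim below 0.005 m and y of tape_hook in the frame of pan_rim between -0.075 and 0.075 m and x of tape_hook in the frame of case_centre above 0.134 m and value of joint lock below 0.002 m), for 0.1 s.
3. the case stands by the scale, let go, not yet locked (x of tape_hook in the frame of pan_rim above 0 m and z of tape_hook in the frame of pan_rim below 0.005 m and y of tape_hook in the frame of pan_rim between -0.075 and 0.075 m and x of scale_face in the frame of case_centre above -0.06 m and height (world z) of case_centre below 0.036 m and contact force between the fingers and tape below 0.1 N and value of joint lock below 0.002 m), for 0.1 s.
At the end, for the whole second after the job is handed in: Hook inside the rim, taut (within 11 mm of its inner face), within 75 mm of the rim's middle; over 70 mm of blade out; case upright on the bench, its back within 20 mm of the scale, square to the rim within 10 degrees; lock down by over 4.5 mm; all at rest and released (x of tape_hook in the frame of pan_rim between 0 and 0.015 m and z of tape_hook in the frame of pan_rim below 0.003 m and y of tape_hook in the frame of pan_rim between -0.075 and 0.075 m and x of tape_hook in the frame of case_centre above 0.134 m and x of scale_face in the frame of case_centre above -0.06 m and angle between the x axis of case_centre and the x axis of pan_rim, either way round below 0.18 rad and angle between case_centre's own z axis and vertical below 0.1 rad and height (world z) of case_centre below 0.036 m and value of joint lock above 0.0045 m and linear speed of tape below 0.01 m/s); the robot touches nothing.
It also fails if it takes over 54 s, if anything falls off the work surface, if the arm or the gripper's body presses on something with over 40 N, if the wrist force passes 120 N, or if a joint passes its speed limit or range.

ROBOT

A 6-joint arm with a two-finger parallel gripper is mounted at the origin on the work surface. World frame = base frame: x ahead of the robot, y to its left, z up, the work surface at z = 0. Lengths are in m, angles in rad, forces in N, time in s.
With the tool pointing down it reaches from about 0.2 to 0.875 m from the base axis. Payload 3.4 kg.
Tool frame: the origin (TCP) lies between the finger pads; the fingertips stand 25 mm ahead of it and the grasp point (between the pads) lies 6 mm ahead of it (r.nose_length is the z of the fingertips in the tool frame, in m); z points along the fingers, x is the direction in which the jaws open and shut, and the axes are right-handed (so a half turn about z gives the same grasp; the last joint's range is limited). The gripper opens to 94 mm and grips with 3 to 60 N. Pads are 16 mm wide; open, the fingers measure 119 mm over their backs; the gripper's body (75 mm by 177 mm) begins 78 mm behind the grasp point.
Start: joints at [1.166, 0.276, 1.505, -0, 1.361, -0.121], TCP at [0.161, 0.552, 0.23] pointing down, gripper open.
Joint ranges: [-2.89, 2.89], [-0.75, 2.08], [0.22, 2.7], [-1.18, 4.32], [0.11, 2.71], [-2.7, 2.7]. Speed limits (rad/s): [2.57, 2.57, 3.14, 3.14, 3.14, 3.14].

INTERFACE

Orientations are given as a unit quaternion [w, x, y, z].
In Python, from plant import r, gripper_to, inverse_kinematics, vision, models, telemetry gives the robot as it stands. Calls block until the motion is done:
- r.move_to(position, orientation): joint-space move of the TCP to a pose.
- r.move_l(position, rot=None, vel=0.15, guard=None): straight line of the TCP; rot=None keeps the orientation; vel is the mean speed in m/s. With guard (N) it stops when the force on the tool has changed by that much, and returns True; else False.
- r.movej(angles): joint-space move.
- gripper_to(opening, f_grip=None): finger opening in m; f_grip is the grip in N (None keeps the last); returns when the fingers have stopped.
- r.hold(seconds).
- inverse_kinematics(position, orientation): joint angles nearest the present ones, or None.
- vision.snapshot(name): name is "scene" or "top" or "wrist"; returns the picture (400x640x3 uint8, red, green, blue); there is no depth.
- vision.get_calibration(name): a dict with "fx", "fy", "cx", "cy" (pixels), "position" and "orientation" of the camera in the world. Camera axes: x right, y down, z forward; pixel columns grow to the right and rows downward; lengths in m; the calibration is good to about 2 mm. A picture is of the moment at which its call begins: read the wrist's pose just before it. get_calibration takes no time and is no camera call; for the wrist camera it gives the pose at the moment of the call.
A pose or a line that the arm cannot do raises r.PlanningError and nothing moves.
- r.sign_off(): hands the job in, once; it reports no verdict.
Trained networks look in the newest picture that a camera, given by its name, has taken for a name from the list of things; names that differ only in an ending like _2 or _b are one class to them, and where a whole thing is asked for, a point or a joint stands for the part that bears it (a point fixed in the world has none). Each returns a list of dicts, best first, with "score" (0 to 1); they miss things now and then, are a little off and sometimes report something else, mostly with a low value. They report only what shows in the picture. A call takes as long as a camera call. They do not tell look-alikes from the thing itself.
- models.boxes_of(thing, camera): "at" ([x, y, z] in m, in world coordinates, good to about 4 mm: the middle of the surface that is visible of it).
- models.regions_of(thing, camera): "pixels" (400x640 bool, what is visible of it).
- models.mark_of(thing, camera): "at" ([x, y, z] in m, in world coordinates, good to about 4 mm: a listed point, or the origin of a listed thing).
Readings, each from a call of its own:
- telemetry.current_t(): time.
- telemetry.current_joints(): joint angles.
- telemetry.current_dq(): joint speeds.
- telemetry.current_joint_efforts(): joint torques, N m.
- telemetry.current_ee_pos(): TCP position.
- telemetry.current_tool_rot(): TCP orientation.
- telemetry.current_wrist_force(): force on the tool from outside, world axes, zero at the start.
- telemetry.current_torque(): the same for the moment, N m.
- telemetry.current_opening(): finger opening in m.
Only numpy, scipy, OpenCV 4.12 (cv2) and the standard library are available. Lean on these libraries where they do the work, as an engineer would, in place of code of your own. Each camera call takes 0.05 s, during which the arm holds its last target.

## Working session

There is one attempt and no reset: what is moved stays moved. The work goes in short steps, each a Python script; the robot and the scene stay as the last script left them, time stands still between calls to the robot, and variables do not carry over. Pictures are saved under pics/ and viewed, and the job is handed in when it is done.

```bash
ls; mkdir -p pics
python3 - <<'E'
from plant import r, vision, models, telemetry
import cv2
for n in ["scene","top","wrist"]:
    im=vision.snapshot(n); cv2.imwrite(f"pics/a_{n}.png",im[:,:,::-1])
    c=vision.get_calibration(n); print(n,c)
    for t in ["case_centre","tape_hook","lock_top","pan_rim","scale_face"]:
        print(t,[( [round(float(v),3) for v in d["at"]],round(d["score"],2)) for d in models.mark_of(t,n)])
print(telemetry.current_t(), telemetry.current_tool_rot())
E
```

```text
pics
scene {'fx': 417.7054099978262, 'fy': 417.7054099978262, 'cx': 319.3589456843756, 'cy': 199.44271659603794, 'position': array([ 0.97201088, -0.14200913,  0.72960037]), 'orientation': array([-0.24863459,  0.7323849 ,  0.59905058, -0.20719944])}
case_centre [([0.445, -0.306, 0.031], 0.95), ([0.623, -0.228, 0.03], 0.82), ([0.296, -0.265, 0.032], 0.62)]
tape_hook [([0.342, -0.217, 0.017], 0.44), ([0.45, -0.244, 0.021], 0.43)]
lock_top [([0.449, -0.286, 0.071], 0.65), ([0.309, -0.249, 0.07], 0.53), ([0.605, -0.208, 0.073], 0.45)]
pan_rim [([0.543, 0.269, 0.023], 0.74)]
scale_face [([0.535, 0.044, 0.027], 0.82)]
top {'fx': 429.4011303712968, 'fy': 429.4011303712968, 'cx': 312.55759377841713, 'cy': 205.62485965177518, 'position': array([ 0.3689669 , -0.02357248,  1.04957468]), 'orientation': array([-0.03977023,  0.70721334, -0.70432669,  0.04681396])}
case_centre [([0.297, -0.269, 0.029], 0.95), ([0.446, -0.311, 0.026], 0.64), ([0.623, -0.234, 0.026], 0.6)]
tape_hook [([0.339, -0.22, 0.018], 0.61), ([0.581, -0.177, 0.02], 0.43), ([0.454, -0.246, 0.015], 0.4)]
lock_top [([0.605, -0.211, 0.069], 0.63), ([0.452, -0.288, 0.07], 0.55)]
pan_rim [([0.541, 0.27, 0.021], 0.84)]
scale_face [([0.539, 0.039, 0.025], 0.78)]
wrist {'fx': 299.02816559716894, 'fy': 299.02816559716894, 'cx': 319.0547598049176, 'cy': 201.6759227966403, 'position': array([0.09649273, 0.570769  , 0.38458588]), 'orientation': array([0.09441355, 0.79388105, 0.59649379, 0.07095147])}
case_centre []
tape_hook []
lock_top []
pan_rim []
scale_face []
0.9 [-3.41740926e-05  8.00008906e-01  5.99988121e-01  6.81150149e-05]
```

View pics/a_scene.png

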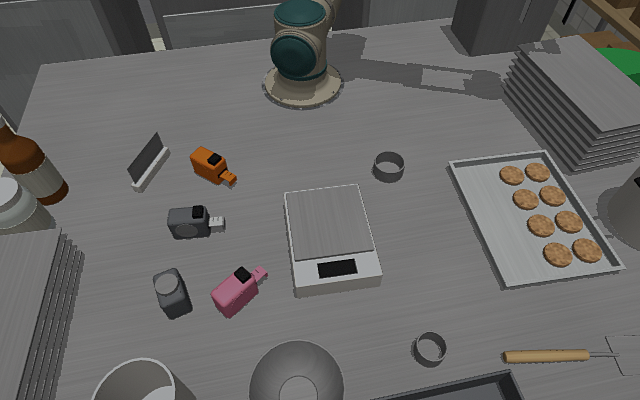

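View pics/a_top.png

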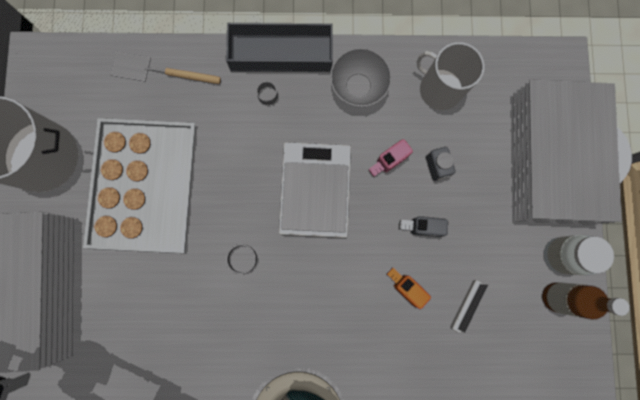

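The first grasp could confuse the grey tape at scene (190,222) / top (430,227) with three others: orange (212,165)/(411,290), pink (238,290)/(395,157), and the grey timer with a dial and no blade (172,292)/(440,163). I choose the grey one with the white blade, at about (0.446,-0.308) with the blade towards +y. Next I'll check it in a close crop and measure the rim and face yaw.

```bash
cat > h.py <<'E'
import numpy as np, cv2
from scipy.spatial.transform import Rotation as R
from plant import r, gripper_to, inverse_kinematics, vision, models, telemetry
def rot(q): return R.from_quat([q[1],q[2],q[3],q[0]])
def p2w(uv,cal,z):
    uv=np.atleast_2d(uv).astype(float)
    d=np.c_[(uv[:,0]-cal["cx"])/cal["fx"],(uv[:,1]-cal["cy"])/cal["fy"],np.ones(len(uv))]
    d=rot(cal["orientation"]).apply(d); p=np.array(cal["position"])
    return p+d*((z-p[2])/d[:,2])[:,None]
def w2p(P,cal):
    c=rot(cal["orientation"]).inv().apply(np.atleast_2d(P)-np.array(cal["position"]))
    return np.c_[c[:,0]/c[:,2]*cal["fx"]+cal["cx"],c[:,1]/c[:,2]*cal["fy"]+cal["cy"]]
E
python3 - <<'E'
from h import *
cal={n:vision.get_calibration(n) for n in("top","scene")}
a=cv2.imread("pics/a_scene.png")[190:330,130:290]; cv2.imwrite("pics/b_crop.png",cv2.resize(a,None,fx=4,fy=4,interpolation=cv2.INTER_CUBIC))
b=cv2.imread("pics/a_top.png")[100:270,70:370]; cv2.imwrite("pics/b_top.png",cv2.resize(b,None,fx=2.6,fy=2.6,interpolation=cv2.INTER_CUBIC))
vision.snapshot("top"); vision.snapshot("scene")
for n in("top","scene"):
  for t in("case_centre","pan_rim","scale_face"):
    for d in models.regions_of(t,n):
        m=d["pixels"].astype(np.uint8); ys,xs=np.nonzero(m)
        print(n,t,round(d["score"],2),m.sum(),[round(v,1) for v in(xs.mean(),ys.mean())],cv2.minAreaRect(np.c_[xs,ys].astype(np.float32)))
    print(n,t,[np.round(d["at"],3) for d in models.mark_of(t,n)])
E
```

```text
top case_centre 0.96 859 [np.float64(408.9), np.float64(288.4)] ((407.2500305175781, 286.25), (50.20458221435547, 19.798988342285156), 45.0)
top case_centre 0.84 766 [np.float64(426.0), np.float64(225.9)] ((423.5499572753906, 225.84999084472656), (47.70522689819336, 19.40421485900879), 4.39870548248291)
top case_centre 0.67 740 [np.float64(390.5), np.float64(157.6)] ((388.8536682128906, 158.8170928955078), (18.584678649902344, 47.47682571411133), 51.34019470214844)
top case_centre [array([ 0.294, -0.269,  0.029]), array([ 0.444, -0.312,  0.026]), array([ 0.623, -0.234,  0.027]), array([ 0.452, -0.286,  0.069])]
top pan_rim 0.74 13043 [np.float64(139.6), np.float64(185.6)] ((139.0684356689453, 185.80209350585938), (101.7448959350586, 132.9672393798828), 4.6533522605896)
top pan_rim [array([0.544, 0.271, 0.023])]
top scale_face 0.81 6307 [np.float64(314.9), np.float64(189.8)] ((315.0074462890625, 189.49319458007812), (68.82254028320312, 93.6426010131836), 2.4540317058563232)
top scale_face 0.23 108 [np.float64(422.4), np.float64(224.1)] ((422.5, 224.5), (11.0, 9.0), 90.0)
top scale_fac
[... 351 characters left out ...]
 32.0053825378418)
scene case_centre 0.74 1600 [np.float64(237.1), np.float64(290.3)] ((239.50001525878906, 287.5), (32.52690887451172, 60.81117630004883), 45.0)
scene case_centre [array([ 0.614, -0.229,  0.03 ]), array([ 0.446, -0.312,  0.028])]
scene pan_rim 0.55 15025 [np.float64(531.4), np.float64(219.8)] ((536.0165405273438, 216.22125244140625), (170.1947021484375, 120.3985366821289), 65.40988159179688)
scene pan_rim [array([0.542, 0.273, 0.023]), array([0.532, 0.044, 0.031])]
scene scale_face 0.75 8554 [np.float64(330.5), np.float64(241.0)] ((332.5716247558594, 238.989501953125), (106.71699523925781, 87.14497375488281), 81.67434692382812)
scene scale_face [array([0.532, 0.04 , 0.027])]
```

View pics/b_crop.png

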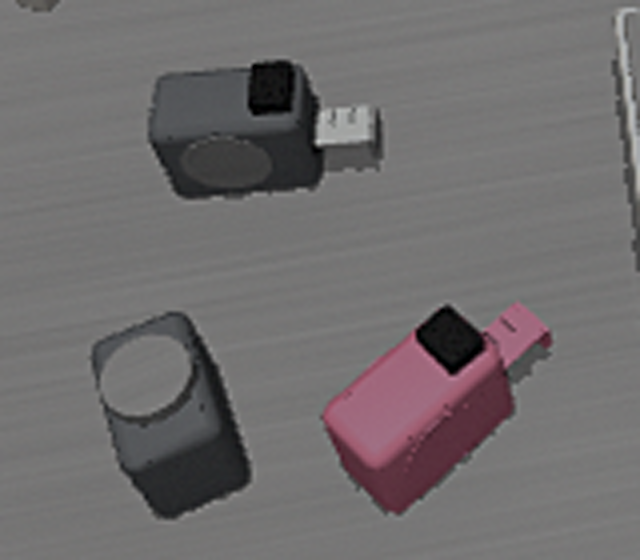

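View pics/b_top.png

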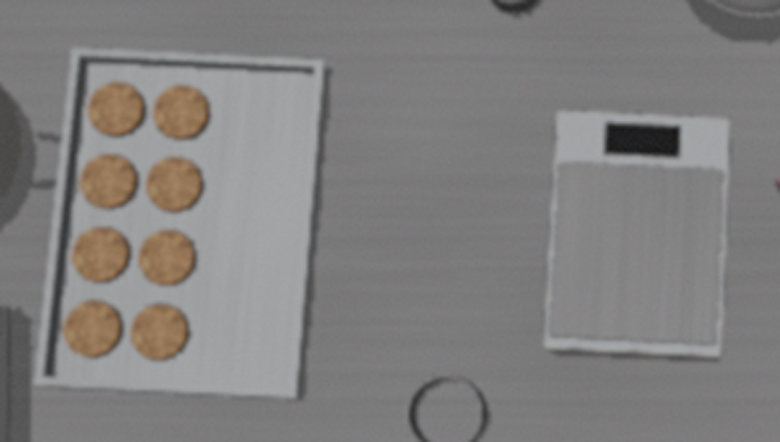

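The crop confirms the choice. The grey case with a black lock and a white blade is at crop (235,130), the dial-topped timer is at (170,410) and the pink look-alike is at (430,410). In the top crop the rim's outer edge runs (325,62)-(299,397) and the scale's left edge (557,112)-(545,350).

Run:
```python
from h import *
cal=vision.get_calibration("top")
f=lambda x,y:(70+x/2.6,100+y/2.6)
def show(n,P):
    d=P[1]-P[0]; print(n,np.round(P,4).tolist(),"mid",P.mean(0).round(4),"ang",np.degrees(np.arctan2(d[1],d[0])).round(2),"len",np.linalg.norm(d).round(3))
show("rim outer",p2w([f(299,397),f(325,62)],cal,.022))
show("pan far",p2w([f(38,384),f(73,50)],cal,.022))
show("scale",p2w([f(545,350),f(557,112)],cal,.058))
show("scale back",p2w([f(719,357),f(728,119)],cal,.058))
# move wrist cam over the tape
print(telemetry.current_t())
q=np.array([0,1,0,0.])
# tool down, tool x along world x
r.move_to([0.445,-0.30,0.21],[0,1,0,0])
c=vision.get_calibration("wrist"); im=vision.snapshot("wrist"); cv2.imwrite("pics/c_wrist.png",im[:,:,::-1])
print(c["position"],telemetry.current_t(),telemetry.current_joints())
for t in("case_centre","tape_hook","lock_top"):
    print(t,[(np.round(d["at"],4),round(d["score"],2)) for d in models.mark_of(t,"wrist")])
```

```text
rim outer [[0.3816, 0.2686, 0.022], [0.697, 0.2565, 0.022]] mid [0.5393 0.2626 0.022 ] ang -2.19 len 0.316
pan far [[0.3925, 0.5062, 0.022], [0.7071, 0.4947, 0.022]] mid [0.5498 0.5005 0.022 ] ang -2.1 len 0.315
scale [[0.4234, 0.0425, 0.058], [0.64, 0.0343, 0.058]] mid [0.5317 0.0384 0.058 ] ang -2.15 len 0.217
scale back [[0.4178, -0.1119, 0.058], [0.6344, -0.1215, 0.058]] mid [ 0.5261 -0.1167  0.058 ] ang -2.53 len 0.217
1.6
[ 0.44554563 -0.23207341  0.36411959] 4.7917 [-7.21686571e-01  2.30920852e-01  1.61982441e+00  2.39513122e-04
  1.29077638e+00 -7.22855576e-01]
case_centre [(array([ 0.6164, -0.2301,  0.0258]), 0.91), (array([ 0.4467, -0.3137,  0.0287]), 0.87), (array([ 0.2948, -0.264 ,  0.0293]), 0.66)]
tape_hook [(array([ 0.4511, -0.2435,  0.0217]), 0.86), (array([ 0.3415, -0.2202,  0.0171]), 0.65), (array([ 0.5826, -0.1791,  0.0189]), 0.59)]
lock_top [(array([ 0.4498, -0.2846,  0.07  ]), 0.83), (array([ 0.6075, -0.2077,  0.0733]), 0.8), (array([ 0.3102, -0.2492,  0.0721]), 0.63)]
```

View pics/c_wrist.png

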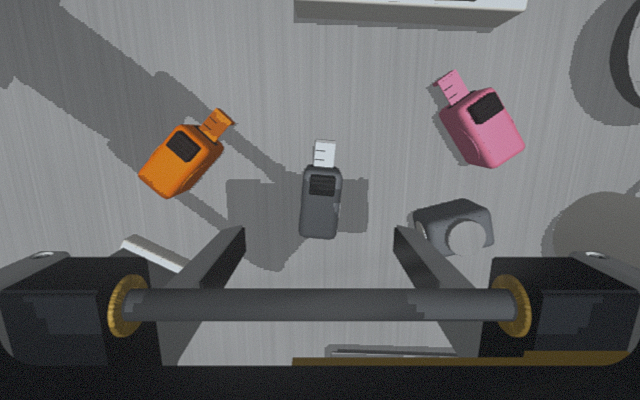

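```bash
cat >> h.py <<'E'
def down(deg):
    q=(R.from_euler("z",deg,degrees=True)*R.from_quat([1,0,0,0])).as_quat()
    return np.array([q[3],q[0],q[1],q[2]])
E
python3 - <<'E'
from h import *
r.move_to([0.447,-0.3105,0.12],down(-4.6))
r.move_l([0.447,-0.3105,0.036],vel=.12)
print(telemetry.current_wrist_force())
print(gripper_to(0.03,25),telemetry.current_opening(),telemetry.current_ee_pos(),telemetry.current_wrist_force())
r.move_l([0.447,-0.3105,0.10],vel=.12)
print(telemetry.current_wrist_force(),telemetry.current_t())
c=vision.get_calibration("wrist"); im=vision.snapshot("wrist"); cv2.imwrite("pics/d_wrist.png",im[:,:,::-1])
for t in("tape_hook","lock_top","case_centre"):
    print(t,[(np.round(d["at"],4),round(d["score"],2)) for d in models.mark_of(t,"wrist")])
E
```

```text
[ 0.27074164 -0.36269283 -0.12958118]
False 0.0421218529282083 [ 0.44651562 -0.31044502  0.03594129] [-1.01980281  0.22652563  1.09704632]
[ 0.07290519  0.37663258 -6.06522919] 7.775
tape_hook [(array([ 0.3444, -0.2223,  0.0191]), 0.97), (array([ 0.5789, -0.1799,  0.0179]), 0.95), (array([ 0.4522, -0.2413,  0.0858]), 0.58)]
lock_top [(array([ 0.4498, -0.2841,  0.131 ]), 0.91), (array([ 0.3107, -0.2502,  0.0741]), 0.78), (array([ 0.6063, -0.2091,  0.073 ]), 0.57)]
case_centre [(array([ 0.2941, -0.2616,  0.0284]), 0.87), (array([ 0.6202, -0.229 ,  0.0255]), 0.68)]
```

View pics/d_wrist.png

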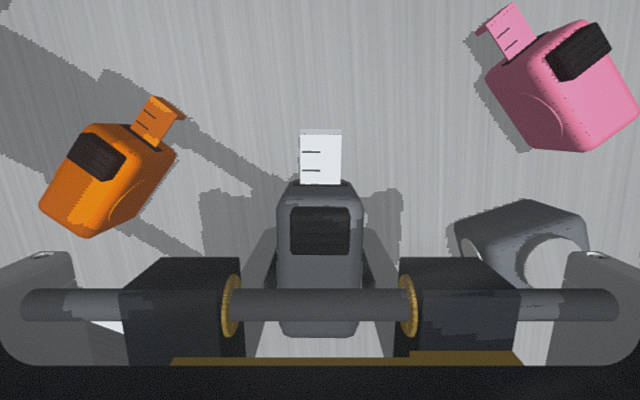

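Run:
```python
from h import *
c=vision.get_calibration("wrist"); p=telemetry.current_ee_pos(); q=R.from_euler("z",-4.6,degrees=True)
for n,uv,z in(("blade end",(321,129.5),.091),("blade L",(300,130),.091),("blade R",(342,130),.091),("lock front",(320,207),.134),("lock back",(320,254),.134),("case back top",(319,337),.124)):
    d=p2w(uv,c,z)[0]-p; print(n,(q.inv().apply(d)*1000).round(1))
r.move_l([0.447,-0.3105,0.20],vel=.2)
```

```text
blade end [ 1.4 67.4 -7.9]
blade L [-9.7 67.2 -7.9]
blade R [12.4 67.2 -7.9]
lock front [ 0.8 36.4 35.1]
lock back [ 0.9 15.6 35.1]
case back top [  0.5 -33.   25.1]
```

Run:
```python
from h import *
r.move_to([0.538,0.195,0.12],down(-2.2))
print(telemetry.current_t())
c=vision.get_calibration("wrist"); im=vision.snapshot("wrist"); cv2.imwrite("pics/e_wrist.png",im[:,:,::-1])
for t in("tape_hook","lock_top","pan_rim"):
    print(t,[(np.round(d["at"],4),round(d["score"],2)) for d in models.mark_of(t,"wrist")])
vision.snapshot("top"); vision.snapshot("scene")
for n in("top","scene"):print([(np.round(d["at"],4),round(d["score"],2)) for t in("pan_rim","scale_face") for d in models.mark_of(t,n)])
print(telemetry.current_ee_pos(),telemetry.current_tool_rot())
```

```text
10.5083
tape_hook [(array([0.543 , 0.2581, 0.105 ]), 0.81)]
lock_top [(array([0.5399, 0.2214, 0.1539]), 0.89)]
pan_rim [(array([0.5388, 0.2697, 0.0222]), 0.96)]
[(array([0.5446, 0.2682, 0.0213]), 0.84)]
[(array([0.5452, 0.2697, 0.0199]), 0.84), (array([0.5357, 0.0452, 0.0257]), 0.83)]
[0.53806077 0.19485995 0.1200328 ] [ 2.96828896e-06  9.99813772e-01 -1.92981653e-02  4.21810177e-05]
```

View pics/e_wrist.png

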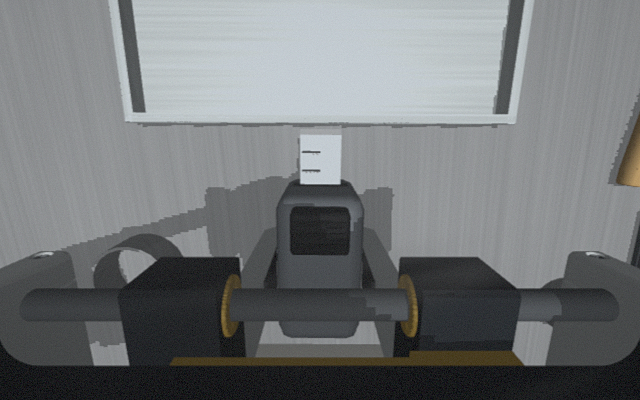

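The wrist picture shows the rim's near edge along row ~123, from (128,123) to (515,124), with the blade end at (320,134) just short of it and square to it. Next I'll extract the edge line numerically.

Run:
```python
from h import *
im=cv2.imread("pics/e_wrist.png"); g=cv2.cvtColor(im,cv2.COLOR_BGR2GRAY).astype(int)
for x in(150,230,400,480): print(x,g[106:132,x].tolist())
cv2.imwrite("pics/e_crop.png",cv2.resize(im[80:150,110:530],None,fx=1.9,fy=6,interpolation=cv2.INTER_NEAREST))
c=vision.get_calibration("wrist")
pts=[]
for x in list(range(140,290,5))+list(range(350,510,5)):
    col=cv2.GaussianBlur(g[:,x].astype(np.float32)[:,None],(1,5),0)[105:132,0]; pts.append((x,105+np.argmin(np.diff(col))+.5))
pts=np.array(pts); k=np.polyfit(pts[:,0],pts[:,1],1); print(k, np.std(pts[:,1]-np.polyval(k,pts[:,0])))
P=p2w([(140,np.polyval(k,140)),(510,np.polyval(k,510))],c,.022); d=P[1]-P[0]
print(P.round(4),np.degrees(np.arctan2(d[1],d[0])))
print("corners",p2w([(124,122),(517,123)],c,.022).round(4))
print("y at x=.54", np.interp(.54,P[:,0],P[:,1]))
```

```text
150 [188, 190, 191, 193, 195, 194, 198, 200, 196, 191, 196, 194, 192, 193, 197, 182, 132, 109, 102, 107, 144, 148, 148, 148, 142, 148]
230 [199, 200, 203, 200, 201, 201, 199, 200, 201, 196, 194, 197, 194, 197, 195, 192, 168, 104, 100, 140, 149, 149, 148, 141, 146, 147]
400 [197, 199, 200, 197, 203, 201, 198, 197, 201, 199, 192, 194, 192, 188, 193, 190, 168, 150, 115, 106, 112, 104, 142, 146, 149, 146]
480 [187, 188, 185, 190, 191, 191, 187, 187, 198, 200, 189, 184, 188, 186, 184, 192, 194, 173, 114, 101, 111, 142, 148, 148, 146, 150]
[4.51485730e-03 1.21071847e+02] 0.41756473024718166
[[0.3956 0.2738 0.022 ]
 [0.697  0.2614 0.022 ]] -2.363993393069471
corners [[0.3825 0.274  0.022 ]
 [0.7026 0.2614 0.022 ]]
y at x=.54 0.26783684539864133
```

View pics/e_crop.png

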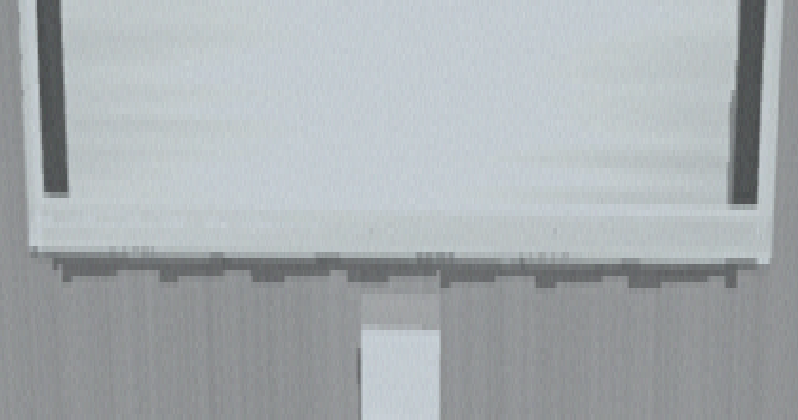

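Run:
```python
from h import *
Q=down(-2.3)
r.move_l([0.541,0.2195,0.12],Q,vel=.1)
c=vision.get_calibration("wrist"); im=vision.snapshot("wrist"); cv2.imwrite("pics/f_wrist.png",im[:,:,::-1])
print(r.move_l([0.541,0.2195,0.0375],vel=.06,guard=4),telemetry.current_ee_pos(),telemetry.current_wrist_force())
r.hold(.25)
for n in("wrist","scene"):
    im=vision.snapshot(n); cv2.imwrite(f"pics/g_{n}.png",im[:,:,::-1])
    print([(t,np.round(d["at"],4),round(d["score"],2)) for t in("tape_hook","lock_top","pan_rim") for d in models.mark_of(t,n)])
print(telemetry.current_t())
a=cv2.imread("pics/g_scene.png")[130:290,380:600]; cv2.imwrite("pics/g_crop.png",cv2.resize(a,None,fx=3.6,fy=3.6,interpolation=cv2.INTER_CUBIC))
```

```text
False [0.54133805 0.21959824 0.03793543] [ 0.17592294 -1.01421662 -5.48208407]
[('tape_hook', array([0.545 , 0.2864, 0.02  ]), 0.93), ('lock_top', array([0.5412, 0.2452, 0.0692]), 0.64)]
[('tape_hook', array([ 0.3429, -0.2155,  0.0202]), 0.68), ('lock_top', array([ 0.307 , -0.2492,  0.0704]), 0.4), ('pan_rim', array([0.5415, 0.2681, 0.0199]), 0.74)]
13.6333
```

View pics/g_wrist.png

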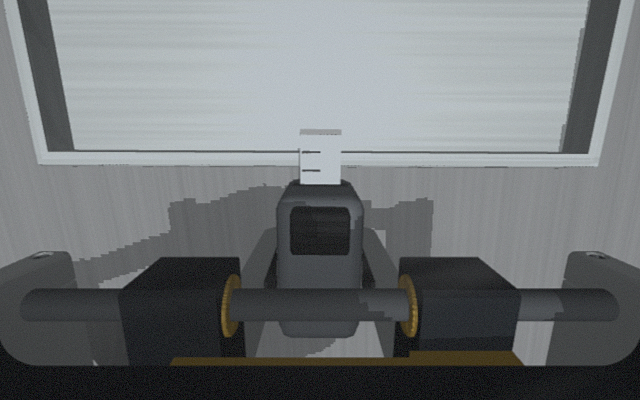

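View pics/g_crop.png

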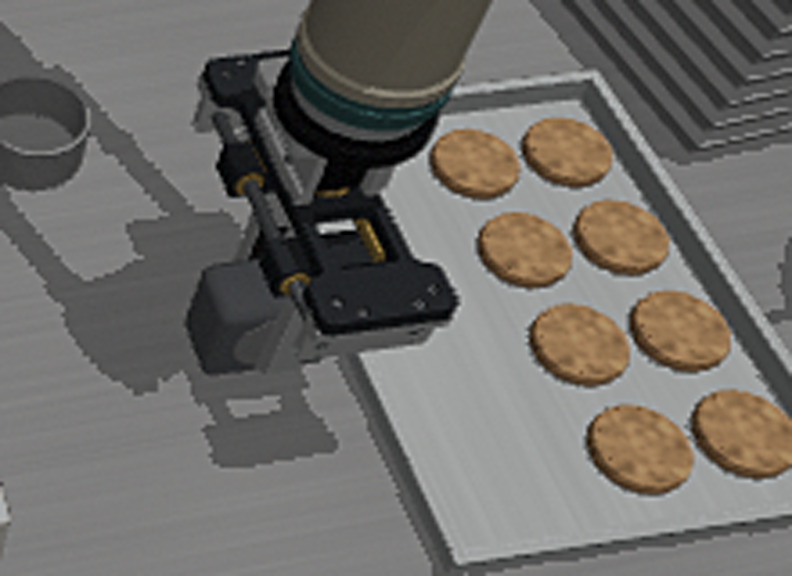

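The hook is down inside the pan: the blade crosses the rim (rows 151-165) and ends at (320,130). Now I'll back away.

Run:
```python
from h import *
n=np.array([.0401,.9992,0]); p0=np.array([0.5413,0.2195,.0378])
F0=np.array(telemetry.current_wrist_force())
p=p0-n*.115; r.move_l(p,vel=.08); r.hold(.2)
print(telemetry.current_ee_pos(),telemetry.current_wrist_force()-F0)
im=vision.snapshot("wrist"); cv2.imwrite(f"pics/h_wrist.png",im[:,:,::-1])
print([(t,np.round(d["at"],4),round(d["score"],2)) for t in("tape_hook","lock_top","pan_rim") for d in models.mark_of(t,"wrist")])
print(telemetry.current_t())
```

```text
[0.53681196 0.10489932 0.03781089] [-1.00123325  1.22899628  0.12335329]
[('lock_top', array([0.5385, 0.1332, 0.0689]), 0.79)]
15.6167
```

View pics/h_wrist.png

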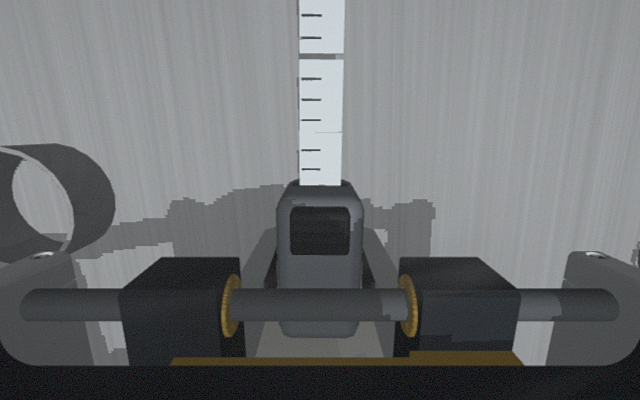

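The blade is drawn out straight and runs off the top of the picture at (320,0), so it is hooked. I'll continue slowly until the case touches the scale.

Run:
```python
from h import *
n=np.array([.0401,.9992,0])
p=np.array(telemetry.current_ee_pos())
hit=r.move_l(p-n*.042,vel=.025,guard=3)
e=np.array(telemetry.current_ee_pos()); print(hit,e,telemetry.current_wrist_force(),telemetry.current_t())
im=vision.snapshot("scene"); cv2.imwrite(f"pics/i_scene.png",im[:,:,::-1])
print([(t,np.round(d["at"],4),round(d["score"],2)) for t in("tape_hook","lock_top","pan_rim","scale_face") for d in models.mark_of(t,"scene")])
a=im[150:310,270:560,::-1]; cv2.imwrite("pics/i_crop.png",cv2.resize(a,None,fx=2.7,fy=2.7,interpolation=cv2.INTER_CUBIC))
```

```text
True [0.53473403 0.07960088 0.03696927] [ 1.65506697  1.83754011 -4.38077694] 16.6417
[('tape_hook', array([ 0.3383, -0.2181,  0.0186]), 0.66), ('tape_hook', array([0.5474, 0.2713, 0.0241]), 0.66), ('tape_hook', array([ 0.5826, -0.1834,  0.0149]), 0.64), ('tape_hook', array([0.5418, 0.2751, 0.0225]), 0.62), ('lock_top', array([ 0.6045, -0.2091,  0.0726]), 0.76), ('lock_top', array([ 0.3059, -0.2491,  0.069 ]), 0.69), ('pan_rim', array([0.5459, 0.2712, 0.0229]), 0.93), ('scale_face', array([0.5332, 0.0445, 0.0267]), 0.86)]
```

View pics/i_crop.png

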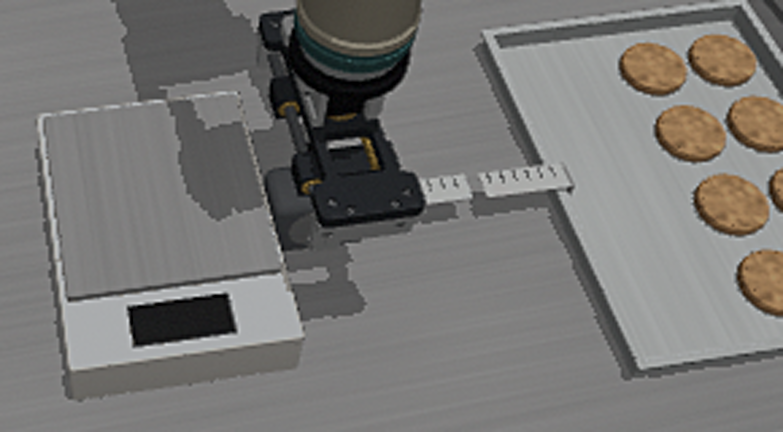

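Contact came at y=0.0796, which matches the measured face (0.0415 + 38 mm). The hook shows over the rim at crop (570,185). Now I'll set the case down, release it and rise.

Run:
```python
from h import *
n=np.array([.0401,.9992,0])
e=np.array(telemetry.current_ee_pos())
r.move_l(e+n*.0015,vel=.02)
e=np.array(telemetry.current_ee_pos()); p=e.copy(); p[2]=.0345
print(r.move_l(p,vel=.01,guard=3),telemetry.current_ee_pos(),telemetry.current_wrist_force())
gripper_to(.085); r.hold(.3)
print(telemetry.current_opening(),telemetry.current_ee_pos(),telemetry.current_wrist_force())
e=np.array(telemetry.current_ee_pos()); e[2]=.13
r.move_l(e,vel=.12)
for nm in("wrist","scene"):
    im=vision.snapshot(nm); cv2.imwrite(f"pics/j_{nm}.png",im[:,:,::-1])
    print(nm,[(t,np.round(d["at"],4),round(d["score"],2)) for t in("tape_hook","lock_top","case_centre") for d in models.mark_of(t,nm)])
a=im[150:310,270:560,::-1]; cv2.imwrite("pics/j_crop.png",cv2.resize(a,None,fx=2.7,fy=2.7,interpolation=cv2.INTER_CUBIC))
print(telemetry.current_t())
```

```text
True [0.53395672 0.08127816 0.03603501] [-0.88095971 -0.28926481  2.89344643]
0.0854029336804014 [0.53320225 0.08130492 0.03503765] [ 1.27180122 -0.06806519 -0.24811792]
wrist [('lock_top', array([0.5377, 0.1062, 0.0689]), 0.8), ('case_centre', array([0.5346, 0.0824, 0.0306]), 0.62)]
scene [('tape_hook', array([ 0.3398, -0.217 ,  0.0188]), 0.68), ('tape_hook', array([0.5399, 0.2752, 0.0209]), 0.65), ('tape_hook', array([ 0.5807, -0.1828,  0.0171]), 0.55), ('lock_top', array([ 0.6032, -0.2073,  0.0713]), 0.74), ('lock_top', array([ 0.3119, -0.2484,  0.0689]), 0.4), ('case_centre', array([0.5315, 0.0828, 0.0291]), 0.79), ('case_centre', array([ 0.6156, -0.2341,  0.0289]), 0.69), ('case_centre', array([ 0.2947, -0.2659,  0.031 ]), 0.58)]
19.8083
```

View pics/j_crop.png

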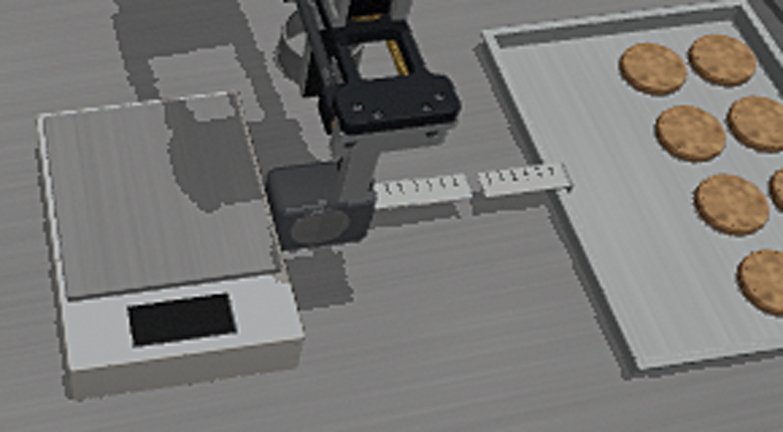

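View pics/j_wrist.png

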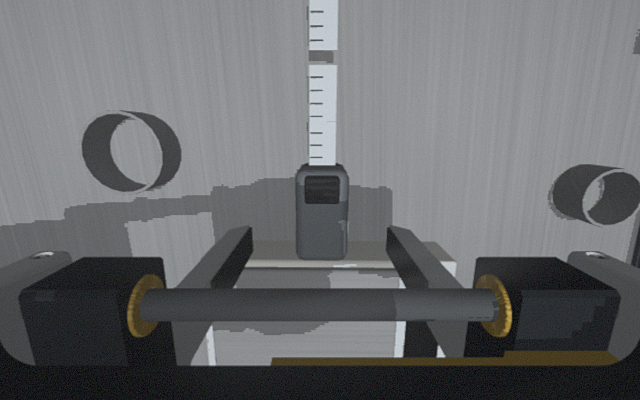

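The case stands upright against the scale, square and released, with the lock at wrist pixel (322,190). Now I'll close the fingers and press the lock.

Run:
```python
from h import *
gripper_to(0.0,10)
Q=down(-2.3)
r.move_l([.5365,.1062,.115],Q,vel=.1)
r.move_l([.5365,.1062,.099],vel=.05)
r.hold(.2)
F0=np.array(telemetry.current_wrist_force())
print(r.move_l([.5365,.1062,.085],vel=.008,guard=8),telemetry.current_ee_pos(),telemetry.current_wrist_force()-F0)
r.hold(.2); print(telemetry.current_ee_pos(),telemetry.current_wrist_force()-F0,telemetry.current_t())
```

```text
True [0.53652648 0.10621525 0.08866834] [-0.99502507  0.20959766  3.83131327]
[0.53650536 0.10620245 0.08865652] [-0.76903556 -0.27275982  3.45613207] 23.6667
```

Run:
```python
from h import *
print(r.move_l([.5365,.1062,.084],vel=.005,guard=5),telemetry.current_ee_pos(),telemetry.current_wrist_force())
r.hold(.2); print(telemetry.current_ee_pos(),telemetry.current_wrist_force())
r.move_l([.5365,.1062,.13],vel=.08)
print(telemetry.current_wrist_force())
r.move_l([.45,.09,.25],vel=.2)
for nm in("wrist","top","scene"):
    im=vision.snapshot(nm); cv2.imwrite(f"pics/k_{nm}.png",im[:,:,::-1])
    print(nm,[(t,np.round(d["at"],4),round(d["score"],2)) for t in("tape_hook","lock_top","case_centre") for d in models.mark_of(t,nm) if d["at"][1]>0])
a=im[150:310,270:560,::-1]; cv2.imwrite("pics/k_crop.png",cv2.resize(a,None,fx=2.7,fy=2.7,interpolation=cv2.INTER_CUBIC))
print(telemetry.current_t())
```

```text
True [0.53648913 0.10622176 0.08865112] [-1.51673564 -0.49919896  3.80593336]
[0.5365391  0.10622006 0.0886684 ] [-0.78232997 -0.02636128  4.42629386]
[ 0.03985357  1.35484362 -0.04888742]
wrist [('tape_hook', array([0.5431, 0.2789, 0.022 ]), 0.71), ('tape_hook', array([0.5363, 0.0377, 0.0257]), 0.33), ('lock_top', array([0.5345, 0.1095, 0.0636]), 0.96), ('case_centre', array([0.5341, 0.0801, 0.0298]), 0.57)]
top [('case_centre', array([0.5309, 0.0833, 0.026 ]), 0.72)]
scene [('tape_hook', array([0.5394, 0.2774, 0.0182]), 0.74), ('lock_top', array([0.5358, 0.1038, 0.0638]), 0.52), ('case_centre', array([0.5335, 0.0832, 0.0287]), 0.92)]
26.375
```

View pics/k_crop.png

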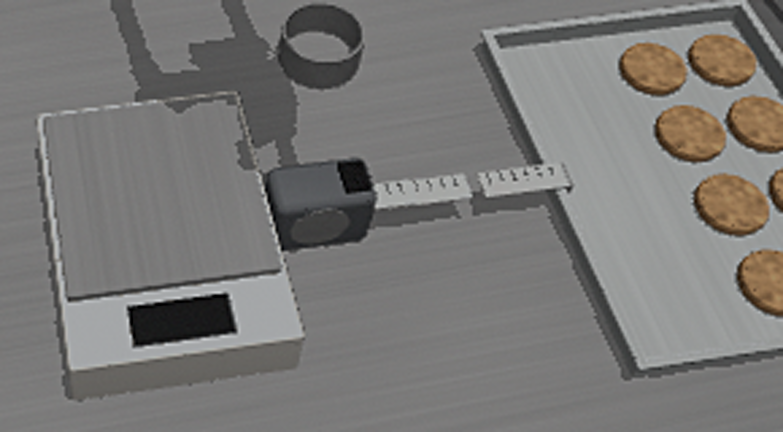

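View pics/k_wrist.png

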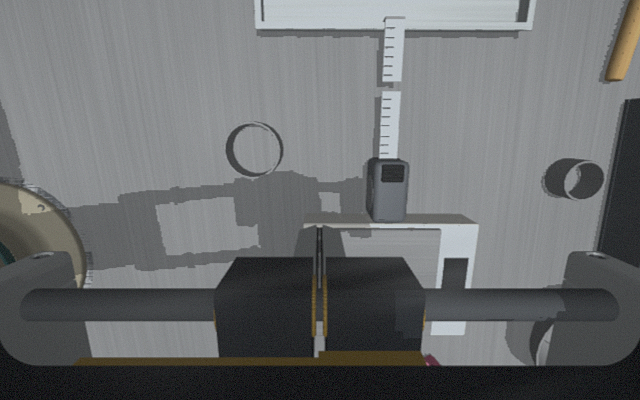

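The lock top now reads 0.0636 and 0.0638 in two cameras (0.070 unpressed), so it is fully down. The hook is about 7 mm from the rim line and the case is at the scale. The arm is clear, so I'll hand in.

Run:
```python
from h import *
print(r.sign_off(),telemetry.current_t())
```

```text
the job is handed in; nothing more can be done
the job is handed in; nothing more can be done
```

The job is handed in, with the arm clear and at about 26 s on the robot's clock against the 54 s limit. `sign_off` reports no verdict, so what follows rests on my own last checks.

**What I did:**
- I gripped the grey tape by its flat sides and lowered its hook over the pan rim.
- I backed it about 140 mm until it touched the scale, eased it 1.5 mm forward, then stood it on the bench and let go.
- I closed the fingers and pressed the thumb lock down twice. The second press moved it no further.

**Last checks:**

| Check | Result | Needed |
|---|---|---|
| Lock top height | 0.0636 and 0.0638 m in two cameras (0.070 unpressed), so about 6 mm down | over 4.5 mm down |
| Hook past rim middle | about 7–9 mm, reading 2–4 mm further in than before the press, about the camera error | 0 to 15 mm |
| Case centre to scale face | about 41 mm | under 60 mm |
| Case stance | looks upright and square in the pictures | upright, square within 10° |
| Blade | looks straight in the pictures | taut |

**Checks that disagreed or were weak:**
- **Press force:** the readings taken after each press stopped were only about 3.5–4.5 N, below the 6–10 N intended. The stops were set at changes of 8 N and 5 N. I take the lock as fully down because of its height and because the second press did not move it.
- **Rim position:** estimates differed by about 5 mm between cameras and methods (0.2666 to 0.2718 m), so the hook distance is good to a few millimetres only.

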